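Pack an air-conditioning repair order at the parts counter

ROBOT

A 6-joint arm with a two-finger parallel gripper is mounted at the origin on the work surface. World frame = base frame: x ahead of the robot, y to its left, z up, the work surface at z = 0. Lengths are in mm, angles in rad, forces in N, time in s.
With the tool pointing down it reaches from about 425 to 950 mm from the base axis. Payload 3.5 kg.
Tool frame: the origin (TCP) lies midway between the tips of the shut fingers; the grasp point (between the pads) lies 19 mm behind it (bot.pinch_z is the distance from the TCP to the grasp point, in mm); y points along the fingers, z is the direction in which the jaws open and shut, and the axes are right-handed (so a half turn about y gives the same grasp; the last joint's range is limited). The gripper opens to 85 mm and grips with 20 to 120 N. Pads are 22 mm wide; open, the fingers measure 114 mm over their backs; the gripper's body (76 mm by 85 mm) begins 54 mm behind the grasp point. The pads swing forward as they close: fully open they stand 13 mm farther back than shut.
Start: joints at [1.073, 0.286, 1.577, -0, 1.279, -0.15], TCP at [230.024, 634.583, 231.325] pointing down, gripper open.
Joint ranges: [-2.77, 2.77], [-0.9, 2.22], [0.21, 2.48], [-1.53, 4.67], [0.24, 2.81], [-2.84, 2.84]. Speed limits (rad/s): [2.79, 2.79, 3.14, 3.14, 3.14, 3.14].

INTERFACE

Orientations are given as a unit quaternion [w, x, y, z].
In Python, from rig import bot, eyes, workorder gives the robot as it stands.
- The arm moves only by the shell command python3 -m handwheel 'ROWS'. ROWS is JSON, a list that holds one entry, the list of rows, each a list of 7 numbers: the shift along the tool's x, y, z in mm, then the turn, a rotation vector about the tool's x, y, z in rad, then the opening in per cent of the stroke, from 0 (shut) to 100 (fully open). In form: [[[dx, dy, dz, rx, ry, rz, fingers], ...]]. A call has 1 to 8 rows; each row is the pose to reach, as a shift and turn from the pose commanded when the call began, along the tool's axes at that moment; what a row does not reach only later rows make up. A row lasts 1/12 s, in which the tool goes at most 41.7 mm and 7.16 degrees, less where a joint would pass 70% of its speed; a pose out of reach is approached as far as the arm can. A call with a gripper value outside its range is refused whole. The fingers move at their own pace and stop on an object; the grip force is fixed at half the most. Time passes only in rows, so rows that repeat a pose let the fingers close. It gives the time, the measured TCP pose, the force and the opening at its end, in the units of the state.
- bot.get_state(): the state, without advancing time (a new reading comes with each control period).
- eyes.read_camera(name): name is "scene" or "top" or "wrist"; returns a dict with "img" (480x640x3 uint8, red, green, blue), "fx", "fy", "cx", "cy" (pixels), "xyz" and "attitude" of the camera in the world. Camera axes: x right, y down, z forward; pixel columns grow to the right and rows downward; lengths in mm; the calibration is good to about 2 mm. A picture is of the moment at which its call begins. There is no depth.
- workorder.sign_off(): hands the job in, once; it reports no verdict.
The state is a dict: "time_s": time; "q": joint angles; "qvel": joint speeds; "joint_torque": joint torques, N m; "eef_pos": TCP position; "ee_rot": TCP orientation; "force": force on the tool from outside, world axes, zero at the start; "wrist_torque": the same for the moment, N m; "grip_width": finger opening in mm.
Only numpy, scipy, OpenCV 4.12 (cv2) and the standard library are available. Lean on these libraries where they do the work, as an engineer would, in place of code of your own. Each camera call takes 0.05 s, during which the arm holds its last target. There are 200 camera calls.

TASK

Pack the air-conditioning repair order from the black counter mat into the blue tray: the two-port valve block goes in the oblong dish, the wide ferrule in the bigger round dish, the narrow ferrule in the smaller round dish and the hexagon nut in the square dish, each standing upright and flat on the floor of its dish. The block with only one port and the closed round cap are not part of the order: leave them standing where they are.

Things in the scene. Friction and masses are not known exactly. Their poses are not given: they have to be found in the camera images.
- two_port_valve_mid (a point): Two-port expansion valve: plain aluminium block 36 mm (its x) by 60 mm (its y) by 44 mm tall, with two round 18 mm ports side by side in its top. Stands upright on the 4 mm thick black counter mat; yaw varies. Origin of this point: its centre, half-way up (22 mm above its foot); z is up. About 0.2 kg. Goes in the oblong dish.
- wide_ferrule_mid (a point): Wide hose ferrule: aluminium ring, 44 mm outside diameter, 28 mm open bore, 44 mm tall, standing on end. Stands upright on the 4 mm thick black counter mat; yaw varies. Origin of this point: its centre, half-way up (22 mm above its foot); z is up. About 0.08 kg. Goes in the big round dish.
- narrow_ferrule_mid (a point): Narrow hose ferrule: aluminium ring, 28 mm outside diameter, 16 mm open bore, 44 mm tall, standing on end. Stands upright on the 4 mm thick black counter mat; yaw varies. Origin of this point: its centre, half-way up (22 mm above its foot); z is up. About 0.04 kg. Goes in the small round dish.
- hex_nut_mid (a point): Long hexagon nut: steel, 36 mm across flats, 42 mm across corners, open bore, 44 mm tall, standing on end. Its x axis is square to one pair of flats, the other pairs lie at 60 and 120 degrees from it. Stands upright on the 4 mm thick black counter mat; yaw varies. Origin of this point: its centre, half-way up (22 mm above its foot); z is up. About 0.16 kg. Goes in the square dish.
- one_port_valve_mid (a point): Look-alike, to be left: square aluminium block 44 by 44 by 44 mm with only one 18 mm port in its top. Stands upright on the 4 mm thick black counter mat; yaw varies. Origin of this point: its centre, half-way up (22 mm above its foot); z is up.
- closed_cap_mid (a point): Look-alike, to be left: solid round aluminium cap, 44 mm diameter, 44 mm tall, closed bevelled top without a bore. Stands upright on the 4 mm thick black counter mat; yaw varies. Origin of this point: its centre, half-way up (22 mm above its foot); z is up.
- oblong_dish_floor (a point): Oblong dish in the blue order tray: inside 56 mm (its x) by 80 mm (its y), so the two-port valve goes in with its long side along the dish's long side (either way round). The tray and dish are fixed. Point: centre of the dish's inner floor, 8 mm above the counter; z is up. White plastic, wall 3 mm thick, rim 8 mm above this floor. A part 44 mm tall standing in it has its centre 22 mm above this point; hold the part by its upper half and the fingers stay above the rim.
- big_round_dish_floor (a point): Larger of the two round dishes in the blue order tray: 68 mm inside diameter. The tray and dish are fixed. Point: centre of the dish's inner floor, 8 mm above the counter; z is up. White plastic, wall 3 mm thick, rim 8 mm above this floor. A part 44 mm tall standing in it has its centre 22 mm above this point; hold the part by its upper half and the fingers stay above the rim.
- small_round_dish_floor (a point): Smaller of the two round dishes in the blue order tray: 52 mm inside diameter. The tray and dish are fixed. Point: centre of the dish's inner floor, 8 mm above the counter; z is up. White plastic, wall 3 mm thick, rim 8 mm above this floor. A part 44 mm tall standing in it has its centre 22 mm above this point; hold the part by its upper half and the fingers stay above the rim.
- square_dish_floor (a point): Square dish in the blue order tray: inside 60 by 60 mm, sides along its x and y. The tray and dish are fixed. Point: centre of the dish's inner floor, 8 mm above the counter; z is up. White plastic, wall 3 mm thick, rim 8 mm above this floor. A part 44 mm tall standing in it has its centre 22 mm above this point; hold the part by its upper half and the fingers stay above the rim. The blue tray around the four dishes measures 230 by 290 mm; its rim is 24 mm above the counter.
There are look-alikes about, which are no part of the job. Leave any green or turquoise look-alike of the part that bears wide_ferrule_mid alone.

How it is judged (in metres and radians):
At the end, for the whole second after the job is handed in: Each ordered part stands upright (0.1 rad) and at rest, its centre 18 to 26 mm above its dish's floor; valve and nut within 19 mm sideways of their dish's centre, ferrules within 15 mm. The one-port block and closed cap stand upright within 30 mm of where they started (horizontal distance between two_port_valve_mid and oblong_dish_floor below 0.019 m and z of two_port_valve_mid in the frame of oblong_dish_floor between 0.018 and 0.026 m and angle between each of two_port_valve_mid, wide_ferrule_mid, narrow_ferrule_mid, hex_nut_mid, one_port_valve_mid, closed_cap_mid's own z axis and vertical below 0.1 rad and linear speed of each of two_port_valve, wide_ferrule, narrow_ferrule, hex_nut below 0.02 m/s and angular speed of each of two_port_valve, wide_ferrule, narrow_ferrule, hex_nut below 0.2 rad/s and horizontal distance between wide_ferrule_mid and big_round_dish_floor below 0.015 m and z of wide_ferrule_mid in the frame of big_round_dish_floor between 0.018 and 0.026 m and horizontal distance between narrow_ferrule_mid and small_round_dish_floor below 0.015 m and z of narrow_ferrule_mid in the frame of small_round_dish_floor between 0.018 and 0.026 m and horizontal distance between hex_nut_mid and square_dish_floor below 0.019 m and z of hex_nut_mid in the frame of square_dish_floor between 0.018 and 0.026 m and distance of each of one_port_valve_mid, closed_cap_mid from where it was at the start of the episode below 0.03 m); the robot touches nothing.
It fails at once if the one port valve (not part of the order) is moved by more than 30 mm (distance of one_port_valve_mid from where it was at the start of the episode above 0.03 m).
It fails at once if the closed cap (not part of the order) is moved by more than 30 mm (distance of closed_cap_mid from where it was at the start of the episode above 0.03 m).
It also fails if it takes over 96 s, if anything falls off the work surface, if the arm or the gripper's body presses on something with over 40 N, if the wrist force passes 120 N, or if a joint passes its speed limit or range.

## Working session

There is one attempt and no reset: what is moved stays moved. The work goes in short steps, Python scripts to look and compute and a shell command to move; the robot and the scene stay as the last step left them, time stands still between calls to the robot, and variables do not carry over. Pictures are saved under pics/ and viewed, about 12 in all and at most 16, crops included, and the job is handed in when it is done.

```bash
mkdir -p pics
python3 - <<'E'
from rig import bot,eyes
import cv2
s=bot.get_state();print({k:s[k] for k in('time_s','eef_pos','ee_rot','grip_width')},bot.pinch_z)
for n in('top','scene'):
    c=eyes.read_camera(n);cv2.imwrite(f'pics/{n}0.png',c['img'][:,:,::-1]);print(n,c['fx'],c['fy'],c['cx'],c['cy'],c['xyz'],c['attitude'])
E
```

```text
{'time_s': 0.0, 'eef_pos': array([229.70501168, 634.00326521, 229.93360502]), 'ee_rot': array([-0.69564656,  0.69724149, -0.12259191,  0.1220713 ]), 'grip_width': 85.28243664059137} 18.700000000000003
top 599.7030501981702 599.7030501981702 329.4073500788845 242.18818351203322 [ 386.05100649  -45.81252503 1326.59819985] [-0.01104374  0.70815521 -0.70551084  0.0254692 ]
scene 440.7371386220806 440.7371386220806 318.3281058400038 239.49905065319808 [767.89173824 348.59398668 667.50123399] [-0.1080207   0.29236026  0.89509415 -0.3188471 ]
```

View pics/top0.png

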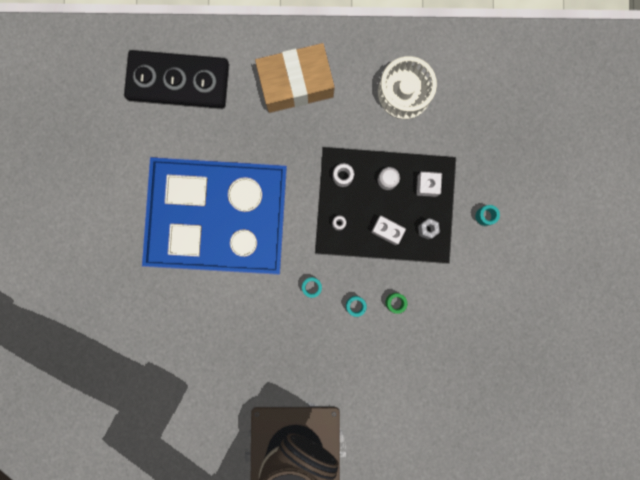

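View pics/scene0.png

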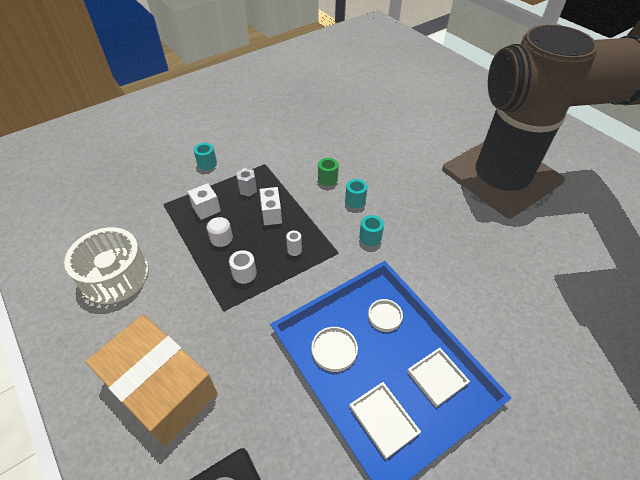

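Top view: the base is at the bottom, world +x is up and +y is left. On the mat: wide ferrule (343,175), closed cap (389,178), one-port block (430,184), narrow ferrule (340,222), two-port block (389,229) and nut (429,229). Dishes: oblong (186,190), big round (245,194), square (185,240) and small round (243,243). The scene view agrees.

```bash
cat > h.py <<'E'
import numpy as np, cv2
from scipy.spatial.transform import Rotation as R
from rig import bot,eyes
def rot(q): return R.from_quat(np.asarray(q,float),scalar_first=True)
def cast(c,uv,z):
    uv=np.atleast_2d(uv).astype(float)
    d=np.c_[(uv[:,0]-c['cx'])/c['fx'],(uv[:,1]-c['cy'])/c['fy'],np.ones(len(uv))]
    d=rot(c['attitude']).apply(d); p=np.array(c['xyz'])
    return p+d*((z-p[2])/d[:,2])[:,None]
def proj(c,P):
    q=rot(c['attitude']).inv().apply(np.atleast_2d(P)-np.array(c['xyz']))
    return np.c_[c['fx']*q[:,0]/q[:,2]+c['cx'],c['fy']*q[:,1]/q[:,2]+c['cy']]
def blobs(c,mask,z,amin=60):
    cs,_=cv2.findContours(mask.astype(np.uint8),cv2.RETR_EXTERNAL,cv2.CHAIN_APPROX_NONE)
    out=[]
    for k in cs:
        if cv2.contourArea(k)<amin: continue
        w=cast(c,k[:,0],z)[:,:2].astype(np.float32)
        r=cv2.minAreaRect(w); m=k[:,0].mean(0)
        out.append((m.round(0),np.round(r[0],1),np.round(r[1],1),round(r[2],1)))
    return out
def go(x,y,z,yaw=None):
    """delta (tool axes) to TCP x,y,z with jaw axis (tool z) at yaw deg in world (mod 180)"""
    s=bot.get_state(); T=rot(s['ee_rot']); M=T.as_matrix()
    cur=np.degrees(np.arctan2(M[1,2],M[0,2])); 
    d=0 if yaw is None else (yaw-cur+90)%180-90
    # goal: tool y straight down, tool z at cur+d
    a=np.radians(cur+d); zt=np.array([np.cos(a),np.sin(a),0]); yt=np.array([0,0,-1.]); G=np.c_[np.cross(yt,zt),yt,zt]
    rv=(T.inv()*R.from_matrix(G)).as_rotvec()
    sh=T.inv().apply(np.array([x,y,z])-s['eef_pos'])
    print('t',round(s['time_s'],2),'tcp',np.round(s['eef_pos'],1),'jaw',round(cur,1),'grip',round(s['grip_width'],1),'F',np.round(s['force'],1),'q6',round(s['q'][5],2),'-> shift',np.round(sh,1),'rotvec',np.round(rv,3))
E
python3 - <<'E'
from h import *
c=eyes.read_camera('top');i=c['img'].astype(int)
s=i.max(2)-i.min(2);b=i.mean(2)
mat=np.zeros(b.shape,bool);mat[150:262,318:454]=1
print('parts@48');[print(*x) for x in blobs(c,(b>130)&(s<40)&mat,48,40)]
tr=np.zeros(b.shape,bool);tr[160:270,150:283]=1
print('dish@16');[print(*x) for x in blobs(c,(b>160)&(s<80)&tr,16)]
s=bot.get_state();print(rot(s['ee_rot']).as_matrix().round(2))
go(560,-90,300,0)
w=eyes.read_camera('wrist');T=rot(s['ee_rot'])
print(T.inv().apply(np.array(w['xyz'])-s['eef_pos']),(T.inv()*rot(w['attitude'])).as_matrix().round(2),w['fx'])
E
```

```text
parts@48
[359. 260.] [ 418.7 -138.4] [ 12.8 181.6] 0.2
[453. 240.] [ 458.1 -334.8] [ 4.3 90.3] 89.6
[430. 228.] [ 483.6 -287.6] [34.5 38.7] 89.6
[389. 230.] [ 479.7 -198.8] [61.4 37.6] 63.6
[339. 222.] [495.5 -92.2] [25.8 25.7] 0.3
[430. 183.] [ 581.  -288.1] [45.9 47.2] 85.6
[389. 178.] [ 592.1 -200.7] [41.2 41. ] 0.4
[343. 174.] [ 599.1 -100.6] [43.3 43. ] 0.4
[422. 151.] [ 646.9 -268. ] [ 10.9 140.8] 0.4
dish@16
[243. 243.] [452.4 116.1] [54.6 56.6] 0.3
[184. 240.] [458.  244.5] [67.3 67.5] 86.6
[245. 194.] [558.8 114. ] [70.5 72.2] 0.4
[185. 190.] [567.3 243.2] [87.5 63.5] 86.8
[[ 0.94 -0.    0.34]
 [-0.34 -0.    0.94]
 [-0.   -1.   -0.  ]]
t 0.15 tcp [229.7 634.1 230.2] jaw 70.1 grip 85.8 F [-0.2  1.  -0.1] q6 -0.15 -> shift [ 557.3  -68.9 -568.4] rotvec [2.000e-03 1.223e+00 1.000e-03]
[ -66.83251412 -141.71413356    0.22961007] [[-0.    0.96  0.27]
 [ 0.   -0.27  0.96]
 [ 1.    0.   -0.  ]] 380.1264027068749
```

```bash
python3 -m handwheel '[[[270,-30,-180,0,0.8,0,100],[270,-30,-180,0,0.8,0,100],[270,-30,-180,0,0.8,0,100],[270,-30,-180,0,0.8,0,100],[270,-30,-180,0,0.8,0,100],[270,-30,-180,0,0.8,0,100],[270,-30,-180,0,0.8,0,100],[270,-30,-180,0,0.8,0,100]]]'
python3 -c "
from h import *
go(520,100,250,-26)"
```

```text
time_s: 0.87
eef_pos: [423.7, 371.0, 261.6]
ee_rot: [0.593, -0.593, 0.384, -0.385]
force: [0.3, 0.0, 0.2]
grip_width: 85.7
t 0.87 tcp [423.7 371.  261.6] jaw 24.1 grip 85.7 F [0.3 0.  0.2] q6 0.12 -> shift [286.7  11.7 -22.7] rotvec [-0.001  0.874  0.   ]
```

```bash
python3 -m handwheel '[[[285,12,-23,0,0.874,0,100],[285,12,-23,0,0.874,0,100],[285,12,-23,0,0.874,0,100],[285,12,-23,0,0.874,0,100],[285,12,-23,0,0.874,0,100],[285,12,-23,0,0.874,0,100],[285,12,-23,0,0.874,0,100],[285,12,-23,0,0.874,0,100]]]'
python3 -c "
from h import *
go(500,-160,220,-26)"
```

```text
time_s: 1.53
eef_pos: [520.0, 98.6, 248.9]
ee_rot: [-0.372, 0.373, -0.6, 0.602]
force: [0.4, 0.2, -0.2]
grip_width: 85.5
t 1.53 tcp [520.   98.6 248.9] jaw -26.4 grip 85.5 F [ 0.4  0.2 -0.2] q6 0.46 -> shift [240.5  29.5  97.2] rotvec [-0.001 -0.007  0.002]
```

```bash
python3 -m handwheel '[[[240,30,97,0,0,0,100],[240,30,97,0,0,0,100],[240,30,97,0,0,0,100],[240,30,97,0,0,0,100],[240,30,97,0,0,0,100],[240,30,97,0,0,0,100],[240,30,97,0,0,0,100],[240,30,97,0,0,0,100]]]'
python3 - <<'E'
from h import *
c=eyes.read_camera('wrist');cv2.imwrite('pics/w1.png',c['img'][:,:,::-1])
for n,p in dict(two=(479.7,-198.8,48),nut=(483.6,-287.6,48),nar=(495.5,-92.2,48),wide=(599,-100.6,48),cap=(592,-200,48)).items(): print(n,proj(c,p).round(0))
i=c['img'].astype(int);s=i.max(2)-i.min(2);b=i.mean(2)
[print(*x) for x in blobs(c,(b>130)&(s<40),48,150)]
go(480,-199,120,-26.4)
E
```

```text
time_s: 2.2
eef_pos: [500.7, -156.3, 218.7]
ee_rot: [0.374, -0.375, 0.6, -0.599]
force: [-0.8, 0.3, 0.4]
grip_width: 85.4
two [[319. 276.]]
nut [[365. 355.]]
nar [[279. 155.]]
wide [[402. 105.]]
cap [[440. 222.]]
[547. 468.] [ 601.6 -484.1] [37.5 53.4] 64.1
[ 93. 468.] [ 179.5 -278.6] [37.6 53.9] 64.1
[364. 345.] [ 487.9 -278.8] [62.4 37.7] 69.2
[467. 314.] [ 579.6 -296.7] [101.1  50. ] 86.9
[321. 270.] [ 482.7 -195.6] [71.9 37.9] 63.2
[437. 217.] [ 590.9 -195.1] [42.8 52.7] 28.6
[281. 155.] [496.8 -93.7] [27.4 28.9] 63.2
[402. 106.] [ 598.3 -102.1] [48.3 42.7] 7.7
[318. 206.] [ 489.7 -177.7] [377.2 607.5] 64.0
t 2.25 tcp [ 501.  -154.6  218.9] jaw -26.0 grip 85.7 F [ 0.5 -0.2  0.1] q6 -0.04 -> shift [49.1 98.9  0.7] rotvec [ 0.001  0.008 -0.001]
```

View pics/w1.png

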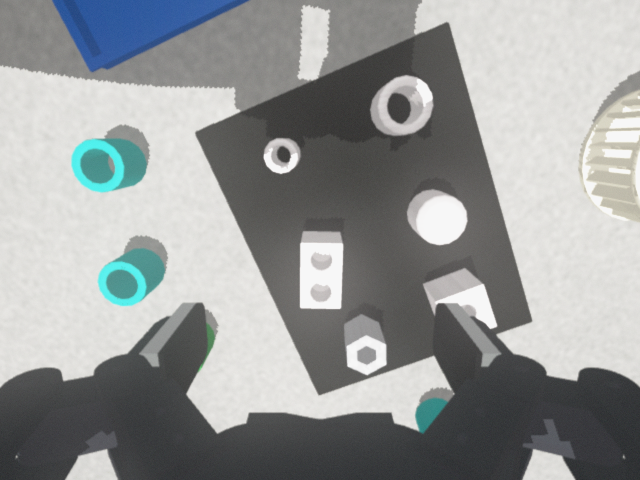

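Wrist view: the two-port block's top face is centred at (321,276), the nut at (366,355), the narrow ferrule at (281,155) and the wide ferrule at (402,106). These agree with the top-camera projections within about 2 mm, so I'll grasp the block.

```bash
python3 -m handwheel '[[[49,100,1,0,0.007,0,100],[49,100,1,0,0.007,0,100],[49,100,1,0,0.007,0,100],[49,100,1,0,0.007,0,100],[49,130,1,0,0.007,0,100],[49,160,1,0,0.007,0,100],[49,180,1,0,0.007,0,100],[49,190,1,0,0.007,0,100]]]'
python3 -c "
from h import *
go(480,-199,14,-26.4)"
```

```text
time_s: 2.92
eef_pos: [480.7, -196.3, 28.2]
ee_rot: [0.374, -0.374, 0.601, -0.599]
force: [-0.5, 0.2, -1.0]
grip_width: 85.3
t 2.92 tcp [ 480.7 -196.3   28.2] jaw -26.1 grip 85.3 F [-0.5  0.2 -1. ] q6 -0.13 -> shift [ 2.7 14.2  0.6] rotvec [ 0.003  0.005 -0.001]
```

```bash
python3 -m handwheel '[[[2,7,0,0,0,0,100],[2,14,0,0,0,0,100],[2,14,0,0,0,0,0],[2,14,0,0,0,0,0],[2,14,0,0,0,0,0],[2,14,0,0,0,0,0],[2,14,0,0,0,0,0],[2,14,0,0,0,0,0]]]'
python3 -m handwheel '[[[0,0,0,0,0,0,0],[0,0,0,0,0,0,0],[0,0,0,0,0,0,0],[0,0,0,0,0,0,0],[0,-20,0,0,0,0,0],[0,-50,0,0,0,0,0],[0,-80,0,0,0,0,0],[0,-110,0,0,0,0,0]]]'
python3 -c "
from h import *
go(520,50,130,-3.2);go(567.3,243.2,130,-3.2)"
```

```text
time_s: 3.58
eef_pos: [480.9, -201.3, 16.7]
ee_rot: [-0.374, 0.373, -0.6, 0.601]
force: [0.1, 1.0, 3.7]
grip_width: 35.2
time_s: 4.25
eef_pos: [478.7, -199.9, 125.1]
ee_rot: [0.373, -0.374, 0.602, -0.599]
force: [-0.6, -0.0, -2.7]
grip_width: 35.3
t 4.25 tcp [ 478.7 -199.9  125.1] jaw -26.3 grip 35.3 F [-0.6 -0.  -2.7] q6 -0.13 -> shift [-242.4   -4.6  -73.5] rotvec [ 0.003 -0.402 -0.001]
t 4.25 tcp [ 478.7 -199.9  125.1] jaw -26.3 grip 35.3 F [-0.6 -0.  -2.7] q6 -0.13 -> shift [-436.6   -4.3 -116.5] rotvec [ 0.003 -0.402 -0.001]
```

```bash
python3 -m handwheel '[[[-305,-5,-80,0,-0.402,0,0],[-305,-5,-80,0,-0.402,0,0],[-305,-5,-80,0,-0.402,0,0],[-305,-5,-80,0,-0.402,0,0],[-305,-5,-80,0,-0.402,0,0],[-305,-5,-80,0,-0.402,0,0],[-305,-5,-80,0,-0.402,0,0],[-305,-5,-80,0,-0.402,0,0]]]'
python3 -c "
from h import *
go(567.3,243.2,130,-3.2)"
```

```text
time_s: 4.92
eef_pos: [542.2, 112.1, 129.5]
ee_rot: [0.486, -0.486, 0.514, -0.513]
force: [-0.6, -0.2, -0.8]
grip_width: 35.2
t 4.92 tcp [542.2 112.1 129.5] jaw -3.1 grip 35.2 F [-0.6 -0.2 -0.8] q6 0.07 -> shift [-132.3   -0.4   18. ] rotvec [ 0.001  0.002 -0.001]
```

```bash
python3 -m handwheel '[[[-132,0,18,0,0,0,0],[-132,0,18,0,0,0,0],[-132,0,18,0,0,0,0],[-132,0,18,0,0,0,0],[-132,0,18,0,0,0,0],[-132,30,18,0,0,0,0],[-132,55,18,0,0,0,0],[-132,55,18,0,0,0,0]]]'
python3 - <<'E'
from h import *
c=eyes.read_camera('wrist');cv2.imwrite('pics/w2.png',c['img'][:,:,::-1])
for p in [(567.3,243.2,8),(458,244.5,8),(558.8,114,8),(452.4,116.1,8)]: print(proj(c,p).round(0))
go(567.3,243.2,22,-3.2)
E
```

```text
time_s: 5.58
eef_pos: [563.2, 236.7, 68.5]
ee_rot: [0.481, -0.49, 0.516, -0.512]
force: [-1.8, 0.2, -3.3]
grip_width: 35.0
[[327. 252.]]
[[133. 259.]]
[[324. 443.]]
[[161. 447.]]
t 5.63 tcp [564.8 237.1  71. ] jaw -3.3 grip 35.1 F [-0.3  0.1 -1.9] q6 0.29 -> shift [-6.4 49.   2.7] rotvec [ 0.009 -0.001  0.003]
```

View pics/w2.png

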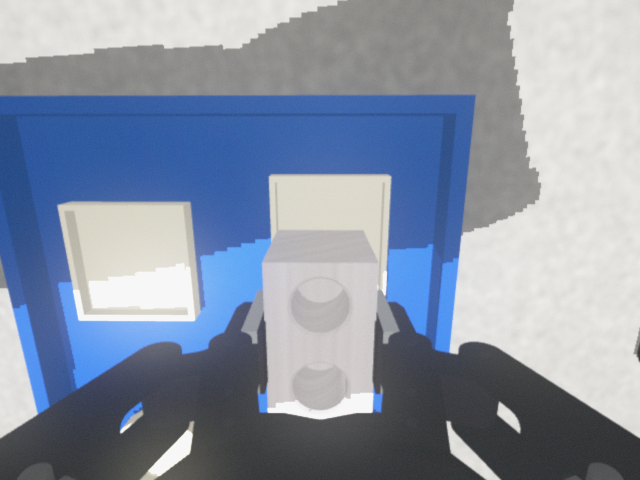

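The block is held squarely above the oblong dish (columns 272–388), and the projected dish centre (327,252) fits. I'll lower and release it.

```bash
python3 -m handwheel '[[[-4,20,3,0.006,0,0,0],[-4,35,3,0.006,0,0,0],[-4,42,3,0.006,0,0,0],[-4,46,3,0.006,0,0,0],[-4,49,3,0.006,0,0,0],[-4,49,3,0.006,0,0,0],[-4,49,3,0.006,0,0,0]]]'
python3 -c "
from h import *
go(567.3,243.2,20,-3.2)"
```

```text
time_s: 6.22
eef_pos: [572.3, 242.9, 27.4]
ee_rot: [-0.488, 0.484, -0.512, 0.516]
force: [-0.2, 0.1, -2.1]
grip_width: 35.3
t 6.22 tcp [572.3 242.9  27.4] jaw -3.2 grip 35.3 F [-0.2  0.1 -2.1] q6 0.3 -> shift [-0.   7.4 -5. ] rotvec [-0.008 -0.    -0.   ]
```

```bash
python3 -m handwheel '[[[0,3,-3,-0.005,0,0,0],[0,5,-3,-0.005,0,0,0],[0,6,-3,-0.005,0,0,0]]]'
python3 -c "
from h import *
go(567.3,243.2,20,-3.2)"
```

```text
time_s: 6.47
eef_pos: [568.6, 243.2, 20.7]
ee_rot: [-0.486, 0.486, -0.514, 0.514]
force: [-2.6, -0.4, 6.7]
grip_width: 35.1
t 6.47 tcp [568.6 243.2  20.7] jaw -3.2 grip 35.1 F [-2.6 -0.4  6.7] q6 0.3 -> shift [ 0.1  0.7 -1.3] rotvec [-0.001  0.    -0.   ]
```

```bash
python3 -m handwheel '[[[0,0,0,0,0,0,70],[0,0,0,0,0,0,70],[0,0,0,0,0,0,70],[0,0,0,0,0,0,70],[0,-30,0,0,0,0,70],[0,-60,0,0,0,0,70],[0,-90,0,0,0,0,70],[0,-120,0,0,0,0,70]]]'
python3 -c "
from h import *
go(496,-92.5,140,-3.2)"
```

```text
time_s: 7.13
eef_pos: [568.3, 243.1, 141.5]
ee_rot: [-0.486, 0.486, -0.514, 0.514]
force: [0.3, 0.1, 0.4]
grip_width: 60.1
t 7.13 tcp [568.3 243.1 141.5] jaw -3.2 grip 60.1 F [0.3 0.1 0.4] q6 0.3 -> shift [339.1   1.5 -53.4] rotvec [-0.001 -0.     0.   ]
```

```bash
python3 -m handwheel '[[[320,0,-50,0,0,0,70],[320,0,-50,0,0,0,70],[320,0,-50,0,0,0,70],[320,0,-50,0,0,0,70],[320,0,-50,0,0,0,70],[320,0,-50,0,0,0,70],[320,0,-50,0,0,0,70],[320,0,-50,0,0,0,70]]]'
python3 - <<'E'
from h import *
c=eyes.read_camera('wrist');cv2.imwrite('pics/w3.png',c['img'][:,:,::-1])
for p in [(496,-92.5,48),(599,-101,48),(483.6,-287.6,48)]: print(proj(c,p).round(0))
go(496,-92.5,70,-3.2)
E
```

```text
time_s: 7.8
eef_pos: [499.9, -76.1, 140.7]
ee_rot: [-0.486, 0.485, -0.513, 0.515]
force: [0.7, -0.1, 0.5]
grip_width: 60.0
[[314. 272.]]
[[472. 276.]]
[[314. 506.]]
t 7.85 tcp [499.5 -80.2 140.8] jaw -3.4 grip 60.1 F [ 1.1 -2.6  1.1] q6 -0.3 -> shift [12.2 70.8 -2.9] rotvec [-0.002 -0.004  0.004]
```

View pics/w3.png

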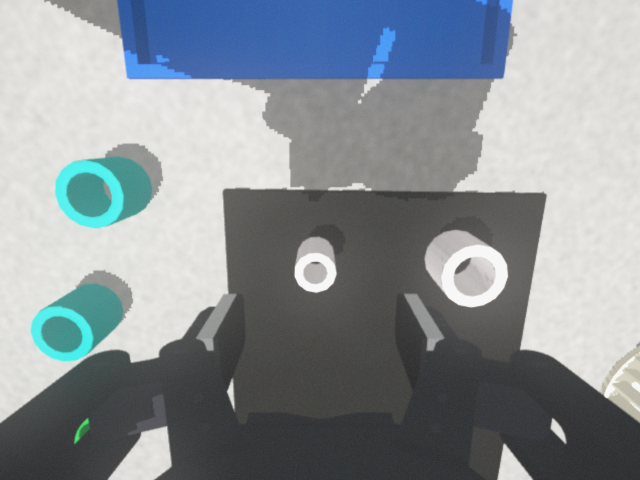

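The narrow ferrule's top is at (315,272) and the wide one's at (473,276), as predicted. I'll descend on the narrow ferrule.

```bash
python3 -m handwheel '[[[13,30,-3,0,0,0,70],[13,60,-3,0,0,0,70],[13,85,-3,0,0,0,70],[13,105,-3,0,0,0,70],[13,118,-3,0,0,0,70],[13,118,-3,0,0,0,70],[13,118,-3,0,0,0,70]]]'
python3 -c "
from h import *
go(496,-92.5,15,-3.2)"
```

```text
time_s: 8.43
eef_pos: [496.7, -86.2, 21.9]
ee_rot: [0.486, -0.486, 0.514, -0.514]
force: [-0.1, -0.6, 0.3]
grip_width: 59.6
t 8.43 tcp [496.7 -86.2  21.9] jaw -3.2 grip 59.6 F [-0.1 -0.6  0.3] q6 -0.32 -> shift [ 6.3  6.9 -0.3] rotvec [ 0. -0. -0.]
```

```bash
python3 -m handwheel '[[[6,5,0,0,0,0,70],[6,7,0,0,0,0,70],[6,7,0,0,0,0,70],[6,7,0,0,0,0,0],[6,7,0,0,0,0,0],[6,7,0,0,0,0,0],[6,7,0,0,0,0,0],[6,7,0,0,0,0,0]]]'
python3 -m handwheel '[[[0,0,0,0,0,0,0],[0,0,0,0,0,0,0],[0,0,0,0,0,0,0],[0,-30,0,0,0,0,0],[0,-60,0,0,0,0,0],[0,-90,0,0,0,0,0],[0,-110,0,0,0,0,0],[0,-110,0,0,0,0,0]]]'
python3 -c "
from h import *
go(452.4,116.1,125,-3.2)"
```

```text
time_s: 9.1
eef_pos: [497.3, -92.6, 15.9]
ee_rot: [-0.486, 0.485, -0.513, 0.514]
force: [0.7, -0.5, 2.8]
grip_width: 25.5
time_s: 9.77
eef_pos: [499.4, -93.4, 129.8]
ee_rot: [-0.487, 0.484, -0.511, 0.517]
force: [0.0, 0.5, 0.3]
grip_width: 25.8
t 9.77 tcp [499.4 -93.4 129.8] jaw -3.2 grip 25.8 F [0.  0.5 0.3] q6 -0.33 -> shift [-206.5    3.7  -58.6] rotvec [-0.009  0.     0.003]
```

```bash
python3 -m handwheel '[[[-205,0,-57,0,0,0,0],[-205,0,-57,0,0,0,0],[-205,0,-57,0,0,0,0],[-205,0,-57,0,0,0,0],[-205,0,-57,0,0,0,0],[-205,0,-57,0,0,0,0],[-205,30,-57,0,0,0,0],[-205,50,-57,0,0,0,0]]]'
python3 -m handwheel '[[[0,0,0,0,0,0,0],[0,0,0,0,0,0,0]]]'
python3 - <<'E'
from h import *
c=eyes.read_camera('wrist');cv2.imwrite('pics/w4.png',c['img'][:,:,::-1])
print(proj(c,(452.4,116.1,8)).round(0))
go(452.4,116.1,22,-3.2)
E
```

```text
time_s: 10.43
eef_pos: [450.2, 116.4, 73.2]
ee_rot: [-0.487, 0.486, -0.513, 0.513]
force: [-0.6, -0.4, -0.6]
grip_width: 25.6
time_s: 10.6
eef_pos: [449.2, 115.2, 72.9]
ee_rot: [0.485, -0.487, 0.515, -0.513]
force: [0.6, 0.6, 0.3]
grip_width: 25.9
[[325. 260.]]
t 10.65 tcp [450.7 115.2  74.5] jaw -3.2 grip 26.4 F [0.1 1.4 0.1] q6 0.09 -> shift [-1.  52.5  1.7] rotvec [ 0.001 -0.001  0.   ]
```

View pics/w4.png

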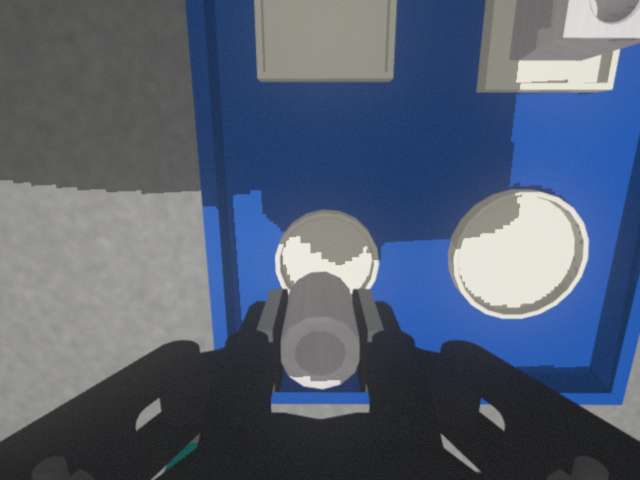

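The narrow ferrule is held upright over the small dish, which is centred at about (327,262) against (325,260) predicted. I'll lower and release.

```bash
python3 -m handwheel '[[[0,20,2,0,0,0,0],[0,35,2,0,0,0,0],[0,45,2,0,0,0,0],[0,49,2,0,0,0,0],[0,50,2,0,0,0,0],[0,50,2,0,0,0,0],[0,50,2,0,0,0,0]]]'
python3 -c "
from h import *
go(452.4,116.1,20,-3.2)"
```

```text
time_s: 11.23
eef_pos: [454.2, 115.3, 26.2]
ee_rot: [-0.487, 0.485, -0.513, 0.515]
force: [0.2, -0.0, -0.2]
grip_width: 25.7
t 11.23 tcp [454.2 115.3  26.2] jaw -3.2 grip 25.7 F [ 0.2 -0.  -0.2] q6 0.09 -> shift [-0.7  6.2 -1.8] rotvec [-0.003 -0.    -0.   ]
```

```bash
python3 -m handwheel '[[[0,3,-1,0,0,0,0],[0,5,-1,0,0,0,0],[0,6,-1,0,0,0,0],[0,6,-1,0,0,0,0]]]'
python3 -m handwheel '[[[0,0,0,0,0,0,65],[0,0,0,0,0,0,65],[0,0,0,0,0,0,65],[0,0,0,0,0,0,65],[0,-30,0,0,0,0,65],[0,-60,0,0,0,0,65],[0,-90,0,0,0,0,70],[0,-120,0,0,0,0,75]]]'
python3 -c "
from h import *
go(540,-50,140,-3.2)"
```

```text
time_s: 11.57
eef_pos: [452.4, 115.5, 19.9]
ee_rot: [-0.486, 0.486, -0.514, 0.514]
force: [-2.4, 0.4, 4.5]
grip_width: 26.0
time_s: 12.23
eef_pos: [451.7, 115.4, 140.2]
ee_rot: [-0.486, 0.486, -0.514, 0.514]
force: [0.7, -0.2, 0.4]
grip_width: 64.0
t 12.23 tcp [451.7 115.4 140.2] jaw -3.2 grip 64.0 F [ 0.7 -0.2  0.4] q6 0.09 -> shift [160.2   0.2  97.4] rotvec [-0. -0.  0.]
```

```bash
python3 -m handwheel '[[[208,0,159,0,0,0,85],[208,0,159,0,0,0,85],[208,0,159,0,0,0,85],[208,0,159,0,0,0,85],[208,0,159,0,0,0,85],[208,0,159,0,0,0,85],[208,0,159,0,0,0,85],[208,30,159,0,0,0,85]]]'
python3 -m handwheel '[[[0,0,0,0,0,0,85],[0,0,0,0,0,0,85]]]'
python3 -c "
from h import *
go(598.7,-101,15,-3.2)"
```

```text
time_s: 12.9
eef_pos: [605.7, -106.1, 115.9]
ee_rot: [-0.487, 0.482, -0.51, 0.52]
force: [1.4, 0.3, 1.5]
grip_width: 72.8
time_s: 13.07
eef_pos: [597.1, -100.3, 106.8]
ee_rot: [0.485, -0.487, 0.516, -0.512]
force: [-0.7, -0.8, 0.1]
grip_width: 72.8
t 13.07 tcp [ 597.1 -100.3  106.8] jaw -3.2 grip 72.8 F [-0.7 -0.8  0.1] q6 -0.28 -> shift [ 0.8 91.8  2.1] rotvec [ 0.005 -0.    -0.002]
```

```bash
python3 -m handwheel '[[[1,30,1,0,0,0,85],[1,55,1,0,0,0,85],[1,75,1,0,0,0,85],[1,85,1,0,0,0,85],[1,90,1,0,0,0,85],[1,92,1,0,0,0,85],[1,92,1,0,0,0,85],[1,92,1,0,0,0,85]]]'
python3 -c "
from h import *
go(598.7,-101,15,-3.2)"
```

```text
time_s: 13.73
eef_pos: [601.5, -102.4, 19.1]
ee_rot: [-0.487, 0.485, -0.513, 0.515]
force: [0.9, 0.2, -0.3]
grip_width: 72.9
t 13.73 tcp [ 601.5 -102.4   19.1] jaw -3.2 grip 72.9 F [ 0.9  0.2 -0.3] q6 -0.28 -> shift [-1.2  4.1 -2.9] rotvec [-0.004  0.     0.001]
```

```bash
python3 -m handwheel '[[[-1,4,-1,0,0,0,85],[-1,4,-1,0,0,0,0],[-1,4,-1,0,0,0,0],[-1,4,-1,0,0,0,0],[-1,4,-1,0,0,0,0],[-1,4,-1,0,0,0,0],[-1,4,-1,0,0,0,0]]]'
python3 -m handwheel '[[[0,0,0,0,0,0,0],[0,0,0,0,0,0,0],[0,0,0,0,0,0,0],[0,-30,0,0,0,0,0],[0,-60,0,0,0,0,0],[0,-90,0,0,0,0,0],[0,-110,0,0,0,0,0],[0,-110,0,0,0,0,0]]]'
python3 -c "
from h import *
go(558.8,114,125,-3.2)"
```

```text
time_s: 14.32
eef_pos: [600.0, -101.4, 14.1]
ee_rot: [-0.486, 0.485, -0.513, 0.514]
force: [0.8, -0.2, 3.9]
grip_width: 42.9
time_s: 14.98
eef_pos: [601.9, -102.0, 128.2]
ee_rot: [-0.487, 0.484, -0.511, 0.517]
force: [0.8, -1.1, -0.8]
grip_width: 43.0
t 14.98 tcp [ 601.9 -102.   128.2] jaw -3.2 grip 43.0 F [ 0.8 -1.1 -0.8] q6 -0.28 -> shift [-213.3    2.2  -55.1] rotvec [-0.009 -0.     0.002]
```

```bash
python3 -m handwheel '[[[-213,0,-54,0,0,0,0],[-213,0,-54,0,0,0,0],[-213,0,-54,0,0,0,0],[-213,0,-54,0,0,0,0],[-213,0,-54,0,0,0,0],[-213,0,-54,0,0,0,0],[-213,30,-54,0,0,0,0],[-213,50,-54,0,0,0,0]]]'
python3 -m handwheel '[[[0,0,0,0,0,0,0],[0,0,0,0,0,0,0],[0,0,0,0,0,0,0]]]'
python3 -c "
from h import *
go(558.8,114,19,-3.2)"
```

```text
time_s: 15.65
eef_pos: [556.1, 115.7, 71.1]
ee_rot: [-0.486, 0.487, -0.513, 0.513]
force: [-0.7, 0.1, -1.4]
grip_width: 43.0
time_s: 15.9
eef_pos: [557.5, 114.1, 73.3]
ee_rot: [-0.486, 0.485, -0.514, 0.514]
force: [0.1, 0.5, -0.3]
grip_width: 42.8
t 15.9 tcp [557.5 114.1  73.3] jaw -3.2 grip 42.8 F [ 0.1  0.5 -0.3] q6 0.08 -> shift [ 0.  54.3  1.2] rotvec [-0.001 -0.001  0.   ]
```

```bash
python3 -m handwheel '[[[0,20,1,0,0,0,0],[0,35,1,0,0,0,0],[0,44,1,0,0,0,0],[0,48,1,0,0,0,0],[0,51,1,0,0,0,0],[0,52,1,0,0,0,0],[0,52,1,0,0,0,0],[0,52,1,0,0,0,0]]]'
python3 -c "
from h import *
go(558.8,114,18,-3.2)"
```

```text
time_s: 16.57
eef_pos: [559.1, 114.5, 22.2]
ee_rot: [-0.486, 0.485, -0.513, 0.514]
force: [0.1, 0.6, -0.5]
grip_width: 43.2
t 16.57 tcp [559.1 114.5  22.2] jaw -3.2 grip 43.2 F [ 0.1  0.6 -0.5] q6 0.08 -> shift [ 0.5  4.2 -0.3] rotvec [-0.003 -0.    -0.   ]
```

```bash
python3 -m handwheel '[[[0,2,0,0,0,0,0],[0,4,0,0,0,0,0],[0,4,0,0,0,0,0],[0,4,0,0,0,0,0]]]'
python3 -m handwheel '[[[0,0,0,0,0,0,75],[0,0,0,0,0,0,75],[0,0,0,0,0,0,75],[0,0,0,0,0,0,75],[0,-30,0,0,0,0,75],[0,-60,0,0,0,0,75],[0,-90,0,0,0,0,75],[0,-120,0,0,0,0,75]]]'
python3 -c "
from h import *
go(480,-270,170,-3.2)"
```

```text
time_s: 16.9
eef_pos: [559.0, 114.5, 18.1]
ee_rot: [-0.486, 0.485, -0.513, 0.514]
force: [-0.4, -0.2, 3.4]
grip_width: 43.0
time_s: 17.57
eef_pos: [557.8, 114.5, 138.1]
ee_rot: [-0.486, 0.486, -0.514, 0.514]
force: [0.7, -0.1, 0.2]
grip_width: 64.0
t 17.57 tcp [557.8 114.5 138.1] jaw -3.2 grip 64.0 F [ 0.7 -0.1  0.2] q6 0.08 -> shift [388.2 -31.8 -56.2] rotvec [ 0. -0.  0.]
```

```bash
python3 -m handwheel '[[[320,-30,-46,0,0,0,75],[320,-30,-46,0,0,0,75],[320,-30,-46,0,0,0,75],[320,-30,-46,0,0,0,75],[320,-30,-46,0,0,0,75],[320,-30,-46,0,0,0,75],[320,-30,-46,0,0,0,75],[320,-30,-46,0,0,0,75]]]'
python3 -m handwheel '[[[68,0,-10,0,0,0,75],[68,0,-10,0,0,0,75],[68,0,-10,0,0,0,75],[68,0,-10,0,0,0,75],[68,0,-10,0,0,0,75]]]'
python3 - <<'E'
from h import *
c=eyes.read_camera('wrist');u=proj(c,(483.6,-287.6,48))[0];print(u)
x,y=u.astype(int);k=c['img'][max(y-75,0):y+75,max(x-100,0):x+100]
i=c['img'].astype(int);b=i.mean(2)
m=np.zeros(b.shape,np.uint8);m[y-70:y+70,x-60:x+60]=1
cs,_=cv2.findContours(((b>190)&(m>0)).astype(np.uint8),cv2.RETR_EXTERNAL,cv2.CHAIN_APPROX_NONE)
for q in cs:
    if cv2.contourArea(q)>300:
        w=cast(c,cv2.approxPolyDP(q,5,True)[:,0],48)[:,:2];print(cv2.approxPolyDP(q,5,True)[:,0].tolist(),w.round(0).tolist(),w.mean(0))
cv2.imwrite('pics/w5.png',cv2.resize(k,None,fx=4,fy=4)[:,:,::-1]);print(k.shape,max(y-75,0),max(x-100,0))
go(483.6,-287.6,120,-3.2)
E
```

```text
time_s: 18.23
eef_pos: [493.5, -205.1, 167.6]
ee_rot: [-0.486, 0.485, -0.513, 0.515]
force: [0.7, -0.1, -0.4]
grip_width: 64.3
time_s: 18.65
eef_pos: [480.4, -269.1, 166.8]
ee_rot: [0.486, -0.485, 0.514, -0.514]
force: [0.6, -0.4, -0.2]
grip_width: 64.1
[324.98162199 262.45961277]
[[264, 307], [264, 331], [383, 331], [379, 308]] [[436.0, -320.0], [435.0, -340.0], [525.0, -345.0], [522.0, -325.0]] [ 479.41032414 -332.39781932]
[[336, 237], [307, 242], [298, 268], [316, 288], [345, 282], [354, 258]] [[492.0, -269.0], [472.0, -272.0], [464.0, -291.0], [476.0, -307.0], [497.0, -303.0], [505.0, -285.0]] [ 484.31842501 -287.86997018]
(150, 200, 3) 187 224
t 18.7 tcp [ 480.6 -268.6  166.8] jaw -3.2 grip 64.4 F [ 0.3  1.4 -0.2] q6 -0.64 -> shift [18.8 46.8  4. ] rotvec [-0.     0.001 -0.001]
```

View pics/w5.png

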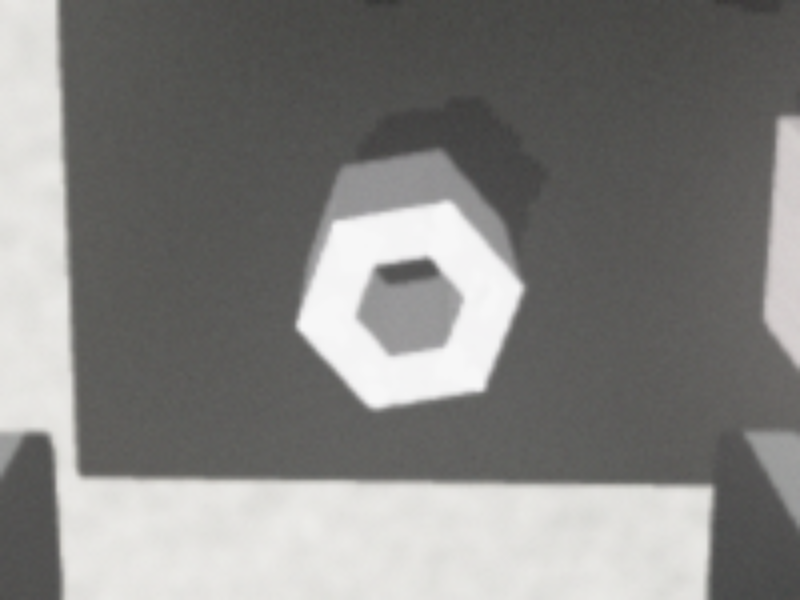

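The nut's top is a clear hexagon at about (326,262), centre (484.3,-287.9). Its flat edges lie at about 8°, 68° and -52°, so a flat pair takes a jaw yaw of -22°, which is a tool y turn of +0.328.

```bash
python3 -m handwheel '[[[19,47,4,0,0.328,0,75],[19,47,4,0,0.328,0,75],[19,60,4,0,0.328,0,75],[19,75,4,0,0.328,0,75],[19,75,4,0,0.328,0,75],[19,75,4,0,0.328,0,75],[19,75,4,0,0.328,0,75],[19,75,4,0,0.328,0,75]]]'
python3 -c "
from h import *
go(484,-287.8,15,-22)"
```

```text
time_s: 19.37
eef_pos: [484.5, -288.9, 93.6]
ee_rot: [-0.396, 0.395, -0.585, 0.587]
force: [-0.3, 0.1, 0.2]
grip_width: 63.9
t 19.37 tcp [ 484.5 -288.9   93.6] jaw -21.9 grip 63.9 F [-0.3  0.1  0.2] q6 -0.34 -> shift [-0.9 78.6 -1.1] rotvec [-0.003  0.001  0.   ]
```

```bash
python3 -m handwheel '[[[0,25,0,0,0,0,75],[0,50,0,0,0,0,75],[0,65,0,0,0,0,75],[0,72,0,0,0,0,75],[0,76,0,0,0,0,75],[0,77,0,0,0,0,75],[0,77,0,0,0,0,75],[0,77,0,0,0,0,75]]]'
python3 -m handwheel '[[[0,0,0,0,0,0,75],[0,0,0,0,0,0,0],[0,0,0,0,0,0,0],[0,0,0,0,0,0,0],[0,0,0,0,0,0,0],[0,0,0,0,0,0,0],[0,0,0,0,0,0,0],[0,0,0,0,0,0,0]]]'
python3 -m handwheel '[[[0,0,0,0,0,0,0],[0,-30,0,0,0,0,0],[0,-60,0,0,0,0,0],[0,-90,0,0,0,0,0],[0,-110,0,0,0,0,0],[0,-110,0,0,0,0,0],[0,-110,0,0,0,0,0]]]'
python3 -c "
from h import *
go(520,0,125,-3.2)"
```

```text
time_s: 20.03
eef_pos: [484.6, -289.7, 16.7]
ee_rot: [-0.396, 0.395, -0.585, 0.587]
force: [0.2, 0.7, -0.4]
grip_width: 64.7
time_s: 20.7
eef_pos: [484.1, -289.4, 16.0]
ee_rot: [-0.396, 0.395, -0.586, 0.587]
force: [-0.7, -0.1, 5.5]
grip_width: 35.3
time_s: 21.28
eef_pos: [483.6, -289.0, 125.2]
ee_rot: [-0.396, 0.395, -0.586, 0.587]
force: [-0.6, -0.8, -2.5]
grip_width: 35.4
t 21.28 tcp [ 483.6 -289.   125.2] jaw -22.0 grip 35.4 F [-0.6 -0.8 -2.5] q6 -0.34 -> shift [-281.6    0.   -74.5] rotvec [-0.002 -0.328  0.   ]
```

```bash
python3 -m handwheel '[[[-282,0,-74,0,-0.328,0,0],[-282,0,-74,0,-0.328,0,0],[-282,0,-74,0,-0.328,0,0],[-282,0,-74,0,-0.328,0,0],[-282,0,-74,0,-0.328,0,0],[-282,0,-74,0,-0.328,0,0],[-282,0,-74,0,-0.328,0,0],[-282,0,-74,0,-0.328,0,0]]]'
python3 -c "
from h import *
go(458,244.5,125,-3.2)"
```

```text
time_s: 21.95
eef_pos: [518.1, 7.1, 121.6]
ee_rot: [0.487, -0.488, 0.515, -0.51]
force: [-0.0, 0.3, -2.9]
grip_width: 35.3
t 21.95 tcp [518.1   7.1 121.6] jaw -2.8 grip 35.3 F [-0.   0.3 -2.9] q6 -0.14 -> shift [-234.2   -2.1  -71.9] rotvec [ 0.006  0.006 -0.004]
```

```bash
python3 -m handwheel '[[[-237,-2,-73,0,0,0,0],[-237,-2,-73,0,0,0,0],[-237,-2,-73,0,0,0,0],[-237,-2,-73,0,0,0,0],[-237,-2,-73,0,0,0,0],[-237,-2,-73,0,0,0,0],[-237,10,-73,0,0,0,0],[-237,30,-73,0,0,0,0]]]'
python3 -m handwheel '[[[0,15,0,0,0,0,0],[0,18,0,0,0,0,0],[0,18,0,0,0,0,0],[0,18,0,0,0,0,0]]]'
python3 -c "
from h import *
go(458,244.5,20,-3.2)"
```

```text
time_s: 22.62
eef_pos: [460.2, 243.0, 94.1]
ee_rot: [-0.487, 0.487, -0.512, 0.513]
force: [0.2, -0.7, -2.8]
grip_width: 35.1
time_s: 22.95
eef_pos: [460.5, 240.3, 76.1]
ee_rot: [0.485, -0.486, 0.514, -0.514]
force: [0.1, -0.3, -1.6]
grip_width: 35.2
t 22.95 tcp [460.5 240.3  76.1] jaw -3.2 grip 35.2 F [ 0.1 -0.3 -1.6] q6 0.34 -> shift [-4.1 56.  -2.7] rotvec [ 0.001 -0.001  0.001]
```

```bash
python3 -m handwheel '[[[-4,20,-2,0,0,0,0],[-4,35,-2,0,0,0,0],[-4,44,-2,0,0,0,0],[-4,48,-2,0,0,0,0],[-4,51,-2,0,0,0,0],[-4,53,-2,0,0,0,0],[-4,53,-2,0,0,0,0],[-4,53,-2,0,0,0,0]]]'
python3 -c "
from h import *
go(458,244.5,20,-3.2)"
```

```text
time_s: 23.62
eef_pos: [459.9, 245.2, 24.9]
ee_rot: [-0.486, 0.485, -0.513, 0.514]
force: [-0.1, 0.8, -1.9]
grip_width: 35.4
t 23.62 tcp [459.9 245.2  24.9] jaw -3.2 grip 35.4 F [-0.1  0.8 -1.9] q6 0.35 -> shift [ 0.8  4.9 -1.9] rotvec [-0.002 -0.    -0.   ]
```

Lower the nut onto the floor, release, then rise and move aside for the final look.

```bash
python3 -m handwheel '[[[0,2,-1,0,0,0,0],[0,4,-1,0,0,0,0],[0,5,-1,0,0,0,0],[0,5,-1,0,0,0,0]]]'
python3 -m handwheel '[[[0,0,0,0,0,0,60],[0,0,0,0,0,0,60],[0,0,0,0,0,0,60],[0,0,0,0,0,0,60],[0,-30,0,0,0,0,60],[0,-60,0,0,0,0,60],[0,-90,0,0,0,0,60],[0,-120,0,0,0,0,60]]]'
python3 -m handwheel '[[[20,-150,20,0,0,0,60],[30,-180,40,0,0,0,60],[40,-180,60,0,0,0,60],[50,-180,60,0,0,0,60],[70,-180,60,0,0,0,60],[70,-180,60,0,0,0,60],[70,-180,60,0,0,0,60],[70,-180,60,0,0,0,60]]]'
python3 - <<'E'
from h import *
go(458,244.5,200,-3.2)
for n in('wrist','scene'):
    c=eyes.read_camera(n);cv2.imwrite(f'pics/f_{n}.png',c['img'][:,:,::-1])
    for k,p in dict(obl=(567.3,243.2),sq=(458,244.5),big=(558.8,114),sm=(452.4,116.1)).items(): print(n,k,proj(c,(*p,52)).round(0))
E
```

```text
time_s: 23.95
eef_pos: [458.6, 245.2, 20.0]
ee_rot: [-0.486, 0.486, -0.514, 0.514]
force: [-2.0, -0.8, 4.3]
grip_width: 35.4
time_s: 24.62
eef_pos: [457.9, 245.0, 140.2]
ee_rot: [-0.486, 0.486, -0.514, 0.514]
force: [0.8, -0.2, -0.3]
grip_width: 51.5
time_s: 25.28
eef_pos: [513.5, 171.9, 318.1]
ee_rot: [0.485, -0.486, 0.514, -0.514]
force: [0.1, 0.1, -0.2]
grip_width: 51.3
t 25.28 tcp [513.5 171.9 318.1] jaw -3.2 grip 51.3 F [ 0.1  0.1 -0.2] q6 0.19 -> shift [-69.3 118.2 -59.4] rotvec [ 0.001 -0.001 -0.   ]
wrist obl [[368. 132.]]
wrist sq [[262. 137.]]
wrist big [[363. 253.]]
wrist sm [[268. 256.]]
scene obl [[387. 409.]]
scene sq [[444. 365.]]
scene big [[335. 336.]]
scene sm [[388. 302.]]
```

View pics/f_wrist.png

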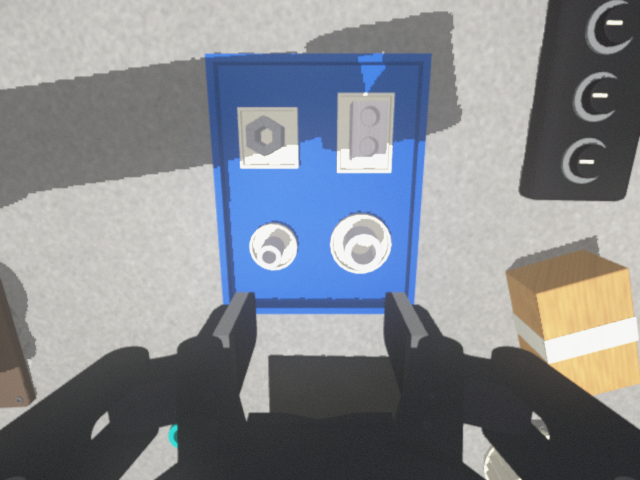

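View pics/f_scene.png

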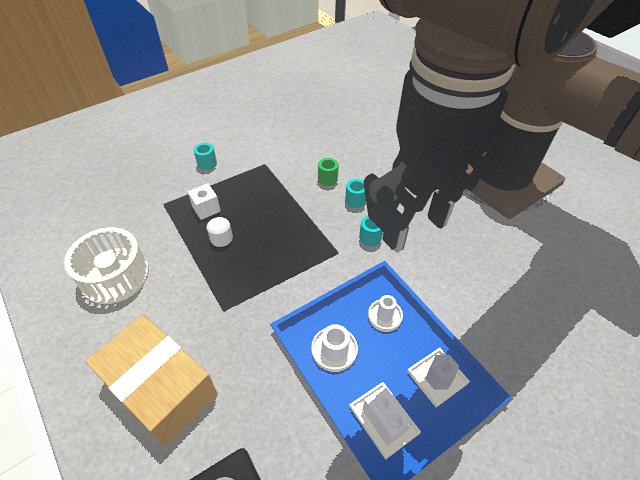

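All four parts stand in their dishes. Their top centres in the wrist view are about (369,129), (265,135), (362,249) and (270,256), within roughly 5 px (about 5 mm) of the predicted points. The cap and one-port block are unmoved.

```bash
python3 -c "
from rig import workorder
print(workorder.sign_off())"
```

```text
the job is handed in; nothing more can be done
None
```

All four ordered parts are in their dishes, and I handed the job in at about 25 s on the robot's clock. The hand-in reports no verdict.

- **Placing:** The two-port valve block, narrow ferrule, wide ferrule and hexagon nut were each picked by the upper half. Each was lowered until light floor contact showed, then released.
- **Last checks:** In the final wrist and scene views, all four parts stand upright. Their tops lie within about 5 mm of the dish centres, against limits of 15 to 19 mm. That is a reading by eye; I did not run a separate tilt or height measurement.
- **Left alone:** The one-port block and closed cap appear at the same pixels as at the start, and the turquoise and green rings were not touched. The gripper was clear, well above the tray, at hand-in.
- **Disagreement:** Gripping the narrow ferrule read 25.5 mm rather than its stated 28 mm, while the other parts read within about 1 mm. It still stands upright in its dish.

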